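Clear the toppled jars from the rotary packing table

ROBOT

A 6-joint arm with a two-finger parallel gripper is mounted at the origin on the work surface. World frame = base frame: x ahead of the robot, y to its left, z up, the work surface at z = 0. Lengths are in m, angles in rad, forces in N, time in s.
With the tool pointing down it reaches from about 0.275 to 0.75 m from the base axis. Payload 10.2 kg.
Tool frame: the origin (TCP) lies between the finger pads; the fingertips stand 25 mm ahead of it and the grasp point (between the pads) lies 6 mm ahead of it; z points along the fingers, y is the line along which they close (so a half turn about z gives the same grasp; the last joint's range is limited). The gripper opens to 85 mm and grips with 20 to 120 N. Pads are 22 mm wide; open, the fingers measure 114 mm over their backs; the gripper's body (76 mm by 85 mm) begins 54 mm behind the grasp point. The pads swing forward as they close: fully open they stand 13 mm farther back than shut.
Start: joints at [0.927, 0.313, 1.498, -0, 1.331, -0.223], TCP at [0.214, 0.479, 0.256] pointing down, gripper open.
Joint ranges: [-2.94, 2.94], [-0.97, 2.17], [0.19, 2.56], [-1.23, 4.37], [0.02, 3.11], [-2.88, 2.88]. Speed limits (rad/s): [2.39, 2.39, 3.01, 3.14, 3.14, 3.14].

INTERFACE

Orientations are given as a unit quaternion [w, x, y, z].
In Python, from workcell import ctrl gives the robot as it stands. Calls block until the motion is done:
- ctrl.move_ptp(position, orientation): joint-space move of the TCP to a pose.
- ctrl.servo_line(position, rotation=None, v=0.15, threshold=None): straight line of the TCP; rotation=None keeps the orientation; v is the mean speed in m/s. With threshold (N) it stops when the force on the tool has changed by that much, and returns True; else False.
- ctrl.goto_joints(angles): joint-space move.
- ctrl.grip(opening): opening from 0.0 (shut) to 1.0 (fully open); the grip force is fixed at half the most; returns when the fingers have stopped.
- ctrl.pause(seconds).
- ctrl.solve_ik(position, orientation): joint angles nearest the present ones, or None.
- ctrl.snapshot(name): name is "scene" or "top" or "wrist"; returns a dict with "pixels" (480x640x3 uint8, red, green, blue), "intrinsics" (3x3 intrinsics, pixels), "position" and "rotation" of the camera in the world. Camera axes: x right, y down, z forward; pixel columns grow to the right and rows downward; lengths in m; the calibration is good to about 2 mm. A picture is of the moment at which its call begins. There is no depth.
A pose or a line that the arm cannot do raises ctrl.MotionError and nothing moves.
- ctrl.sign_off(): hands the job in; it is judged then, once.
Readings, each from a call of its own:
- ctrl.read_time(): time.
- ctrl.read_qpos(): joint angles.
- ctrl.read_dq(): joint speeds.
- ctrl.read_joint_efforts(): joint torques, N m.
- ctrl.read_tcp_pos(): TCP position.
- ctrl.read_tcp_rot(): TCP orientation.
- ctrl.read_wrist_force(): force on the tool from outside, world axes, zero at the start.
- ctrl.read_wrist_torque(): the same for the moment, N m.
- ctrl.read_opening(): opening from 0.0 (shut) to 1.0 (fully open).
- ctrl.read_grip_force(): force on a finger pad.
Only numpy, scipy, OpenCV 4.12 (cv2) and the standard library are available. Lean on these libraries where they do the work, as an engineer would, in place of code of your own. Each camera call takes 0.05 s, during which the arm holds its last target. There are 200 camera calls.

TASK

The rotary packing table has jammed: clear it by standing every toppled jar upright, cap up, on the floor of the shallow cardboard shipping tray, including the jar that has fallen over in the tray itself, and by putting the loose screw caps into the grey scrap bin. Once the turntable is clear and all jars and caps are in place, press the green restart button fully down; leave the film roll, the tape roll and the box knife where they are.

Things in the scene. Friction and masses are not known exactly. Their poses are not given: they have to be found in the camera images.
- disc_top (a point): Centre of the top face of the turntable: a bare steel disc, 360 mm across and 12 mm thick, that spins freely on a fixed pedestal; its top face is 60 mm above the work surface. It has no motor and turns at a light touch, carrying what lies on it, and coasts for a few seconds when knocked.
- disc (a joint): Angle of the turntable's disc (rad), free to turn without end; 0 has no special meaning.
- tray: Open cardboard shipping tray, fixed to the table, outside 240 (its x) x 280 (its y) mm, walls 5 mm thick and 30 mm high, floor 5 mm thick. Origin: centre of its underside, z up.
- scrap: Open grey plastic scrap bin for loose caps, fixed, outside 115 x 115 mm, 55 mm high, walls and floor 4 mm. Origin: centre of its underside, z up.
- restart_top (a point): Top centre of the green restart push button (32 mm across), which points straight up on a white control box (85 x 75 mm, 45 mm high, fixed).
- restart (a joint): Travel of the restart button (m): 0 released, 0.006 fully down (about 5 N); it springs back.
- jar1: White plastic jar: square body 56 x 56 x 70 mm with rounded edges, round black screw cap 48 mm across from 74 to 92 mm above the base (92 mm tall overall); about 0.24 kg, centre of mass about 40 mm above the base. Origin: on its axis halfway up, 46 mm above the base; z runs from base to cap, x and y are square to the sides. Starts lying on a side on the turntable; may be absent.
- jar2: White plastic jar: square body 56 x 56 x 70 mm with rounded edges, round black screw cap 48 mm across from 74 to 92 mm above the base (92 mm tall overall); about 0.24 kg, centre of mass about 40 mm above the base. Origin: on its axis halfway up, 46 mm above the base; z runs from base to cap, x and y are square to the sides. Starts lying on a side on the turntable; may be absent.
- jar3: White plastic jar: square body 56 x 56 x 70 mm with rounded edges, round black screw cap 48 mm across from 74 to 92 mm above the base (92 mm tall overall); about 0.24 kg, centre of mass about 40 mm above the base. Origin: on its axis halfway up, 46 mm above the base; z runs from base to cap, x and y are square to the sides. Starts lying on a side on the turntable; may be absent.
- jar4: White plastic jar: square body 56 x 56 x 70 mm with rounded edges, round black screw cap 48 mm across from 74 to 92 mm above the base (92 mm tall overall); about 0.24 kg, centre of mass about 40 mm above the base. Origin: on its axis halfway up, 46 mm above the base; z runs from base to cap, x and y are square to the sides. Starts lying on a side on the turntable; may be absent.
- jar5: White plastic jar: square body 56 x 56 x 70 mm with rounded edges, round black screw cap 48 mm across from 74 to 92 mm above the base (92 mm tall overall); about 0.24 kg, centre of mass about 40 mm above the base. Origin: on its axis halfway up, 46 mm above the base; z runs from base to cap, x and y are square to the sides. Starts lying on a side in the tray.
- cap1: Loose black screw cap, a disc 48 mm across and 18 mm high, 15 g, lying flat on the turntable at the start; it may be absent. Origin: centre of its underside, z along its axis.
- cap2: Loose black screw cap, a disc 48 mm across and 18 mm high, 15 g, lying flat on the turntable at the start; it may be absent. Origin: centre of its underside, z along its axis.
- film_roll: Bystander: short roll of bundling stretch film standing on end, 90 mm across, on a cardboard core 52 mm across and 125 mm tall; origin at the centre of its foot.
- tape_roll: Bystander: amber roll of packing tape lying flat, 100 mm across, 48 mm high; origin at the centre of its underside.
- box_knife: Bystander: grey box knife lying flat, about 135 mm long along its x axis, 24 mm wide, 14 mm high; origin under its middle.
There are look-alikes about, which are no part of the job. Leave any yellow look-alike of the jar3 alone.

How it is judged:
On the way, in this order (a step that is already met when the one before it is completed fails the run):
1. every jar stands upright in the tray and every loose cap is in the scrap bin (angle between each of jar1, jar2, jar3, jar4, jar5's own z axis and vertical below 0.12 rad and x of jar1 in the frame of tray between -0.112 and 0.112 m and y of jar1 in the frame of tray between -0.132 and 0.132 m and z of jar1 in the frame of tray between 0.044 and 0.06 m and x of jar2 in the frame of tray between -0.112 and 0.112 m and y of jar2 in the frame of tray between -0.132 and 0.132 m and z of jar2 in the frame of tray between 0.044 and 0.06 m and x of jar3 in the frame of tray between -0.112 and 0.112 m and y of jar3 in the frame of tray between -0.132 and 0.132 m and z of jar3 in the frame of tray between 0.044 and 0.06 m and x of jar4 in the frame of tray between -0.112 and 0.112 m and y of jar4 in the frame of tray between -0.132 and 0.132 m and z of jar4 in the frame of tray between 0.044 and 0.06 m and x of cap1 in the frame of scrap between -0.054 and 0.054 m and y of cap1 in the frame of scrap between -0.054 and 0.054 m and z of cap1 in the frame of scrap between -0.003 and 0.05 m and x of cap2 in the frame of scrap between -0.054 and 0.054 m and y of cap2 in the frame of scrap between -0.054 and 0.054 m and z of cap2 in the frame of scrap between -0.003 and 0.05 m and x of jar5 in the frame of tray between -0.112 and 0.112 m and y of jar5 in the frame of tray between -0.132 and 0.132 m and z of jar5 in the frame of tray between 0.044 and 0.06 m), for 0.3 s.
2. the restart button is pressed fully down (value of joint restart above 0.0045 m), for 0.05 s.
At the end, for the whole second after the job is handed in: Every jar stands on the tray floor within its walls, cap up (within 7 degrees), every loose cap lies in the scrap bin, all at rest and released, and the restart button has sprung back after being pressed (all of step 1 and linear speed of each of jar1, jar2, jar3, jar4, cap1, cap2, jar5 below 0.03 m/s and value of joint restart below 0.002 m); the robot touches nothing.
It fails at once if the restart button is pressed while a jar or cap is still on the turntable (value of joint restart above 0.004 m and ((horizontal distance between jar1 and disc_top below 0.18 m and height (world z) of jar1 above 0.05 m) or (horizontal distance between jar2 and disc_top below 0.18 m and height (world z) of jar2 above 0.05 m) or (horizontal distance between jar3 and disc_top below 0.18 m and height (world z) of jar3 above 0.05 m) or (horizontal distance between jar4 and disc_top below 0.18 m and height (world z) of jar4 above 0.05 m) or (horizontal distance between cap1 and disc_top below 0.18 m and height (world z) of cap1 above 0.05 m) or (horizontal distance between cap2 and disc_top below 0.18 m and height (world z) of cap2 above 0.05 m) or (horizontal distance between jar5 and disc_top below 0.18 m and height (world z) of jar5 above 0.05 m))).
It fails at once if the film roll is disturbed (distance of film_roll from where it was at the start of the episode above 0.03 m).
It fails at once if the tape roll is disturbed (distance of tape_roll from where it was at the start of the episode above 0.03 m).
It fails at once if the box knife is disturbed (distance of box_knife from where it was at the start of the episode above 0.03 m).
Of jar1, jar2, jar3, jar4 only 3 to 4 are there at a start; the rules pass over those that are not, and their reading is None.
Of cap1, cap2 only 1 to 2 are there at a start; the rules pass over those that are not, and their reading is None.
At some moment in a run one of jar1, jar2, jar3, jar4, jar5, cap1, cap2 may be knocked a few centimetres aside while the robot is not near it.
Once in a run the grip may slacken for a moment while it holds something.
It also fails if it takes over 210 s, if anything falls off the work surface, if the arm or the gripper's body presses on something with over 40 N, if the wrist force passes 120 N, or if a joint passes its speed limit or range.

## Working session

There is one attempt and no reset: what is moved stays moved. The work goes in short steps, each a Python script; the robot and the scene stay as the last script left them, time stands still between calls to the robot, and variables do not carry over. Pictures are saved under pics/ and viewed, at most 14 in all, crops included, and the job is handed in when it is done.

```bash
ls && mkdir -p pics && python3 - <<'E'
from workcell import ctrl
import cv2,numpy as np
for n in ("scene","top"):
    s=ctrl.snapshot(n); cv2.imwrite(f"pics/{n}0.png",s["pixels"][:,:,::-1]); np.savez(f"pics/{n}0.npz",**s)
    print(n,s["intrinsics"].tolist(),s["position"],np.round(s["rotation"],3).tolist())
print(ctrl.read_tcp_rot(),ctrl.read_time())
E
```

```text
pics
scene [[570.9626647402941, 0.0, 319.7530810847105], [0.0, 570.9626647402941, 243.85587236834075], [0.0, 0.0, 1.0]] [ 1.24234417 -1.07204859  0.80783085] [-0.469, 0.832, 0.259, -0.145]
top [[472.6639305937735, 0.0, 313.79203568151235], [0.0, 472.6639305937735, 230.5415291352686], [0.0, 0.0, 1.0]] [ 0.36224399 -0.12718564  1.26007011] [0.066, -0.695, 0.714, -0.054]
[-2.26445166e-04  2.08824342e-01  9.77953019e-01 -4.85699749e-04] 0.1
```

View pics/scene0.png

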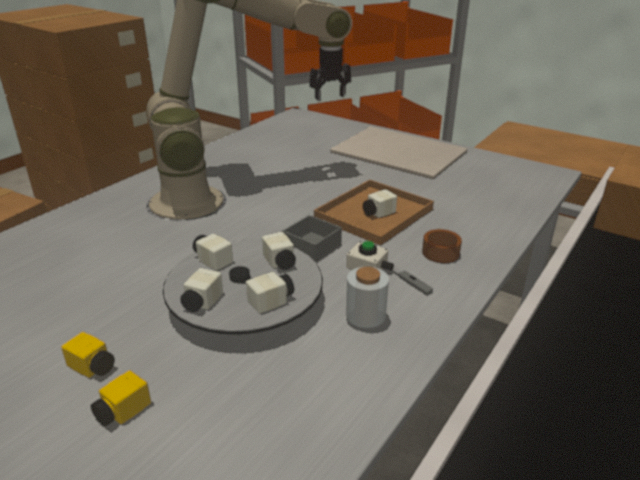

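View pics/top0.png

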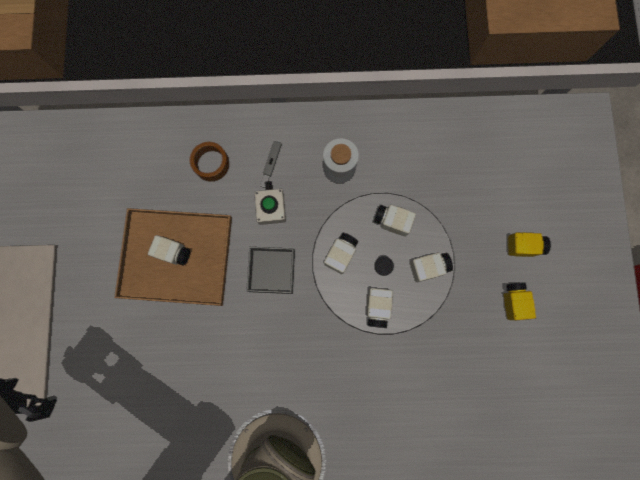

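The top view shows four white jars on the disc at about (341,255), (396,218), (431,266) and (380,306), with one loose cap at (384,265). Jar5 is in the tray at (169,250), the bin is at (271,270), the button at (269,205), and the two yellow decoys are on the right. The scene view agrees. Next I'll segment and measure these.

```bash
cat > h.py <<'E'
from workcell import ctrl
import cv2,numpy as np
from scipy.spatial.transform import Rotation as R
def rays(s,uv):
    uv=np.atleast_2d(uv).astype(float)
    d=np.c_[uv,np.ones(len(uv))]@np.linalg.inv(s["intrinsics"]).T@np.asarray(s["rotation"]).T
    return np.asarray(s["position"]),d
def onplane(s,uv,z):
    p,d=rays(s,uv); return p+d*((z-p[2])/d[:,2])[:,None]
def project(s,P):
    c=(np.atleast_2d(P)-s["position"])@np.asarray(s["rotation"])@np.asarray(s["intrinsics"]).T
    return c[:,:2]/c[:,2:]
def meet(s1,u1,s2,u2):
    p,d=rays(s1,u1);q,e=rays(s2,u2);d=d[0]/np.linalg.norm(d);e=e[0]/np.linalg.norm(e)
    t=np.linalg.lstsq(np.c_[d,-e],q-p,rcond=None)[0]
    a=p+t[0]*d;b=q+t[1]*e; return (a+b)/2,np.linalg.norm(a-b)
def blobs(mask,amin,amax=1e9):
    mask=cv2.morphologyEx(mask.astype(np.uint8)*255,cv2.MORPH_OPEN,np.ones((3,3)))
    out=[]
    for c in cv2.findContours(mask,cv2.RETR_EXTERNAL,cv2.CHAIN_APPROX_NONE)[0]:
        if amin<cv2.contourArea(c)<amax: out.append(c)
    return out
E
python3 - <<'E'
from h import *
for n in("top","scene"):
    s=dict(np.load(f"pics/{n}0.npz"));im=s["pixels"];hsv=cv2.cvtColor(im,cv2.COLOR_RGB2HSV)
    for p in ([(396,218),(335,255),(412,215),(360,230),(384,265),(269,205),(271,270),(250,270),(160,280),(130,260),(170,250),(378,300),(500,420)] if n=="top" else [(262,285),(277,290),(208,250),(250,295),(240,273),(200,280),(200,300),(380,205)]):
        print(n,p,im[p[1],p[0]],hsv[p[1],p[0]])
s=dict(np.load("pics/top0.npz"))
im=cv2.resize(s["pixels"][180:345,100:470,::-1],None,fx=2.15,fy=2.15,interpolation=cv2.INTER_CUBIC)
cv2.imwrite("pics/topcrop.png",np.clip(im*1.6,0,255))
E
```

```text
top (396, 218) [160 154 135] [ 23  40 160]
top (335, 255) [156 150 133] [ 22  38 156]
top (412, 215) [161 161 149] [ 30  19 161]
top (360, 230) [128 125 123] [ 12  10 128]
top (384, 265) [38 30 33] [169  54  38]
top (269, 205) [ 41 107  58] [ 68 157 107]
top (271, 270) [99 98 95] [23 10 99]
top (250, 270) [32 35 32] [60 22 35]
top (160, 280) [120  89  58] [ 15 132 120]
top (130, 260) [114  85  59] [ 14 123 114]
top (170, 250) [161 161 152] [ 30  14 161]
top (378, 300) [162 158 142] [ 24  31 162]
top (500, 420) [107 104 102] [ 12  12 107]
scene (262, 285) [194 189 161] [ 25  43 194]
scene (277, 290) [115 111  96] [ 24  42 115]
scene (208, 250) [131 129 111] [ 27  39 131]
scene (250, 295) [113 112  99] [ 28  32 113]
scene (240, 273) [49 48 46] [20 16 49]
scene (200, 280) [192 185 159] [ 24  44 192]
scene (200, 300) [45 42 41] [ 8 23 45]
scene (380, 205) [119 116 102] [ 25  36 119][ WARN:0@0.141] global loadsave.cpp:1063 imwrite_ Unsupported depth image for selected encoder is fallbacked to CV_8U.
```

View pics/topcrop.png

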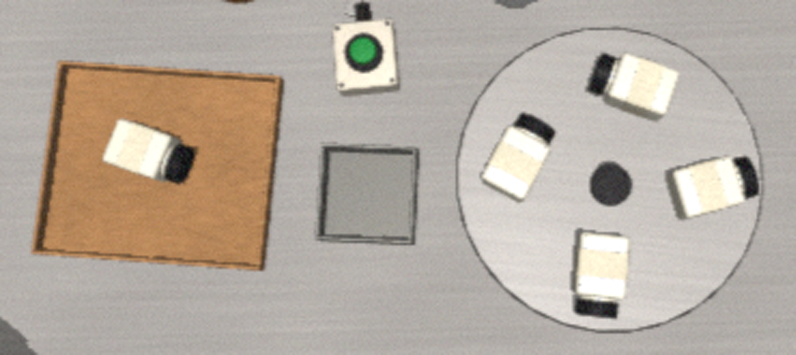

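The crop shows the tray outline, the bin, the button and the jars clearly, with nothing hidden. Only one loose cap is present. Next come the numeric measurements.

```bash
cat >> h.py <<'E'
def jars(s,z_of=None):
    """top view: list of (body px, cap px, contour) of white jars with the black cap"""
    im=s["pixels"].astype(int);hsv=cv2.cvtColor(s["pixels"],cv2.COLOR_RGB2HSV)
    w=(im[:,:,0]>143)&(hsv[:,:,1]<75)&(im.min(2)>110)
    k=im.max(2)<62
    out=[]
    caps=[cv2.minAreaRect(c)[0] for c in blobs(k,60,900)]
    for c in blobs(w,250,1100):
        b=np.array(cv2.minAreaRect(c)[0])
        cc=[np.array(q) for q in caps if 13<np.hypot(*(b-q))<32]
        if cc: out.append((b,min(cc,key=lambda q:np.hypot(*(b-q))),c))
    return out
E
python3 - <<'E'
from h import *
t=dict(np.load("pics/top0.npz"));sc=dict(np.load("pics/scene0.npz"))
im=t["pixels"];hsv=cv2.cvtColor(im,cv2.COLOR_RGB2HSV)
vis=im[:,:,::-1].copy()
for b,c,k in jars(t):
    r=cv2.minAreaRect(k);print("jar px",b.round(1),c.round(1),np.round(r[1],1),"area",cv2.contourArea(k))
    for z in(.033,.088): print("   z",z,onplane(t,b,z).round(4)[0],onplane(t,c,z).round(4)[0])
br=blobs((hsv[:,:,0]>8)&(hsv[:,:,0]<20)&(hsv[:,:,1]>90),3000,20000)
for c in br:
    r=cv2.minAreaRect(cv2.convexHull(c));print("tray px",np.round(r,1) if 0 else r)
    P=onplane(t,cv2.boxPoints(r),.03);print(P.round(4),[np.linalg.norm(P[i]-P[i-1]).round(4) for i in range(4)],P.mean(0).round(4))
g=blobs((hsv[:,:,0]>45)&(hsv[:,:,0]<85)&(hsv[:,:,1]>90),30)
hs=cv2.cvtColor(sc["pixels"],cv2.COLOR_RGB2HSV)
g2=blobs((hs[:,:,0]>45)&(hs[:,:,0]<85)&(hs[:,:,1]>90),30)
for c in g:
  for d in g2:
    u=cv2.minAreaRect(c);v=cv2.minAreaRect(d);print("button",u,v,meet(t,u[0],sc,v[0]))
k=im.max(2)<75
for c in blobs(k,60,4000):
    r=cv2.minAreaRect(c);print("dark",np.round(r[0],1),np.round(r[1],1),round(r[2]),cv2.contourArea(c), onplane(t,r[0],.078).round(4)[0])
# disc rim
gray=cv2.cvtColor(im,cv2.COLOR_RGB2GRAY)
print("disc",cv2.HoughCircles(gray,cv2.HOUGH_GRADIENT,1,50,param1=80,param2=25,minRadius=62,maxRadius=80))
E
```

```text
jar px [380.3 303.2] [376.7 323.1] [21.7 27.7] area 544.5Traceback (most recent call last):
  File "<stdin>", line 7, in <module>
  File "h.py", line 9, in onplane
    p,d=rays(s,uv); return p+d*((z-p[2])/d[:,2])[:,None]
        ~~~~^^^^^^
  File "h.py", line 6, in rays
    d=np.c_[uv,np.ones(len(uv))]@np.linalg.inv(s["intrinsics"]).T@np.asarray(s["rotation"]).T
      ~~~~~~~~~~~~~~~~~~~~~~~~~~~~~~~~~~~~~~~~~~~~~~~~~~~~~~~~~~~^~~~~~~~~~~~~~~~~~~~~~~~~~~~
ValueError: matmul: Input operand 1 has a mismatch in its core dimension 0, with gufunc signature (n?,k),(k,m?)->(n?,m?) (size 4 is different from 3)
```

```bash
sed -i 's/np.asarray(s\["rotation"\])/rot(s)/' h.py && cat >> h.py <<'E'
def rot(s): return R.from_quat(s["rotation"],scalar_first=True).as_matrix()
E
cat > m.py <<'E'
from h import *
t=dict(np.load("pics/top0.npz"));sc=dict(np.load("pics/scene0.npz"))
im=t["pixels"];hsv=cv2.cvtColor(im,cv2.COLOR_RGB2HSV)
for b,c,k in jars(t):
    r=cv2.minAreaRect(k);print("jar px",b.round(1),c.round(1),np.round(r[1],1),"area",cv2.contourArea(k))
    for z in(.033,.088): print("   z",z,onplane(t,b,z).round(4)[0],onplane(t,c,z).round(4)[0])
br=blobs((hsv[:,:,0]>8)&(hsv[:,:,0]<20)&(hsv[:,:,1]>90),3000,20000)
for c in br:
    r=cv2.minAreaRect(cv2.convexHull(c));print("tray px",r)
    P=onplane(t,cv2.boxPoints(r),.03);print(P.round(4),[np.linalg.norm(P[i]-P[i-1]).round(4) for i in range(4)],P.mean(0).round(4))
f=lambda h:blobs((h[:,:,0]>45)&(h[:,:,0]<85)&(h[:,:,1]>90),30)
for c in f(hsv):
  for d in f(cv2.cvtColor(sc["pixels"],cv2.COLOR_RGB2HSV)):
    u=cv2.minAreaRect(c);v=cv2.minAreaRect(d);print("button",u,v,meet(t,u[0],sc,v[0]))
for c in blobs(im.max(2)<75,60,4000):
    r=cv2.minAreaRect(c);print("dark",np.round(r[0],1),np.round(r[1],1),round(r[2]),cv2.contourArea(c), onplane(t,r[0],.078).round(4)[0])
print("disc",cv2.HoughCircles(cv2.cvtColor(im,cv2.COLOR_RGB2GRAY),cv2.HOUGH_GRADIENT,1,50,param1=80,param2=25,minRadius=62,maxRadius=80))
E
python3 m.py
```

```text
jar px [380.3 303.2] [376.7 323.1] [21.7 27.7] area 544.5
   z 0.033 [ 0.3797 -0.2744  0.033 ] [ 0.3299 -0.2628  0.033 ]
   z 0.088 [ 0.3789 -0.2678  0.088 ] [ 0.3314 -0.2567  0.088 ]
jar px [429.6 266.5] [447.6 261.7] [21.6 27.2] area 529.0
   z 0.033 [ 0.4704 -0.4062  0.033 ] [ 0.4817 -0.4532  0.033 ]
   z 0.088 [ 0.4656 -0.3937  0.088 ] [ 0.4764 -0.4386  0.088 ]
jar px [339.8 255.2] [348.7 238.4] [21.3 26.7] area 516.5
   z 0.033 [ 0.5059 -0.1751  0.033 ] [ 0.5496 -0.1999  0.033 ]
   z 0.088 [ 0.4995 -0.1729  0.088 ] [ 0.5412 -0.1966  0.088 ]
jar px [162.8 248.6] [183.2 255.8] [24.9 20.1] area 450.0
   z 0.033 [0.5359 0.2901 0.033 ] [0.5155 0.2355 0.033 ]
   z 0.088 [0.5281 0.2714 0.088 ] [0.5087 0.2192 0.088 ]
jar px [399.5 218.2] [379.1 214. ] [26.5 20.5] area 492.0
   z 0.033 [ 0.5997 -0.3355  0.033 ] [ 0.6125 -0.2825  0.033 ]
   z 0.088 [ 0.5891 -0.3262  0.088 ] [ 0.6013 -0.2755  0.088 ]
jar px [21.5 87.1] [  9. 108.] [ 7.5 43.2] area 257.0
   z 0.033 [1.0054 0.7038 0.033 ] [0.944  0.7341 0.033 ]
   z 0.088 [0.9766 0.6665 0.088 ] [0.9179 0.6955 0.088 ]
tray px ((172.7058715820
[... 1501 characters left out ...]
[ 0.442 -0.901  0.078]
dark [183.8 254.7] [12.3 20.4] 13 184.5 [0.5126 0.2208 0.078 ]
dark [546.5 245. ] [18.  7.] 90 97.5 [ 0.5125 -0.6903  0.078 ]
dark [510.5 244. ] [20.  7.] 90 133.0 [ 0.5175 -0.6013  0.078 ]
dark [348.9 238.6] [18.4  7.4] 28 103.5 [ 0.5422 -0.1977  0.078 ]
dark [123.9 253. ] [ 3.7 87.1] 8 208.0 [0.521  0.3738 0.078 ]
dark [379.  214.2] [ 8.2 19.3] 18 127.0 [ 0.6031 -0.2763  0.078 ]
dark [270.7 207.4] [ 9.5 16.6] 60 66.5 [ 6.286e-01 -4.000e-04  7.800e-02]
dark [337.6 174.8] [31.7 15.9] 8 265.5 [ 0.71   -0.1747  0.078 ]
dark [217.7 171.7] [13.3 34.2] 53 143.5 [0.7278 0.137  0.078 ]
dark [203.5 153.3] [13.1 28.6] 54 151.5 [0.779  0.1748 0.078 ]
disc [[[382.5 263.5  69.9]]]
```

```bash
cat >> h.py <<'E'
UP=np.array([0,0,1.])
def toolrot(h,t,s,place=False):
    """jar lying with axis h (base->cap), tool leaned t toward the cap; place=True: same grasp with jar upright, h = horizontal heading"""
    h=np.asarray(h)/np.linalg.norm(h); a=s*np.cross(UP,h)
    d=h*np.cos(t)-UP*np.sin(t) if place else -UP*np.cos(t)-h*np.sin(t)
    return np.c_[np.cross(a,d),a,d]
def quat(M): return R.from_matrix(M).as_quat(scalar_first=True)
E
cat > ik.py <<'E'
from h import *
t=dict(np.load("pics/top0.npz"))
c=np.array([(60,62),(283,77),(263,270),(36,252)])/2.15+[100,180]
P=onplane(t,c,.03);print(P.round(4).tolist(),P.mean(0).round(4)); ex=P[0]-P[3]+P[1]-P[2];ey=P[0]-P[1]+P[3]-P[2]
print("tray ex",ex/2,"yaw",np.arctan2(ex[1],ex[0]),"ey",ey/2,np.arctan2(-ey[0],ey[1]))
c=np.array([(323,145),(418,149),(413,244),(318,240)])/2.15+[100,180]
P=onplane(t,c,.055);print("bin",P.round(4).tolist(),P.mean(0).round(4)); print("disc",onplane(t,(382.5,263.5),.06))
T=np.deg2rad(35)
for b,cp,k in jars(t)[:5]:
    z=.033 if b[0]<240 else .088
    B=onplane(t,b,z)[0];h=onplane(t,cp,z)[0]-B; h[2]=0;print(B.round(3),"len",np.linalg.norm(h).round(4),"yaw",np.degrees(np.arctan2(h[1],h[0])).round(1));h/=np.linalg.norm(h)
    for s in(1,-1):
        ok=[]
        for td in(0,15,25,35):
            M=toolrot(h,np.radians(td),s);g=B+.011*h-.004*M[:,2]
            q=ctrl.solve_ik(g,quat(M));q2=ctrl.solve_ik(g-.09*M[:,2],quat(M)); q3=ctrl.solve_ik(g+[0,0,.15],quat(M))
            ok.append((td,q is not None,q2 is not None,q3 is not None))
        print(s,ok,None if q is None else np.round(q,2))
print("place")
ty=-.08;C=np.array([.515,.264,0]);X=np.array([np.cos(ty),np.sin(ty),0]);Y=np.array([-np.sin(ty),np.cos(ty),0])
for u in[(.065,.084),(.065,0),(.065,-.084),(-.045,.05),(-.045,-.05)]:
    for dy in(0,20,40):
      for s in(1,-1):
        hh=R.from_rotvec(UP*np.radians(dy)).apply(X);M=toolrot(hh,T,s,True);g=C+u[0]*X+u[1]*Y+[0,0,.053]-.004*M[:,2]
        q=ctrl.solve_ik(g,quat(M));q3=ctrl.solve_ik(g+[0,0,.1],quat(M))
        print(u,dy,s,None if q is None else np.round(q,2),q3 is not None)
E
python3 ik.py
```

```text
[[0.6465, 0.3884, 0.03], [0.6195, 0.1092, 0.03], [0.3838, 0.1321, 0.03], [0.4121, 0.4077, 0.03]] [0.5155 0.2593 0.03  ]
tray ex [ 0.23507534 -0.02108751  0.        ] yaw -0.08946585988962831 ey [0.02767747 0.27740459 0.        ] -0.0994438254572574
bin [[0.5297, 0.0559, 0.055], [0.5218, -0.0581, 0.055], [0.4092, -0.0502, 0.055], [0.4167, 0.062, 0.055]] [0.4694 0.0024 0.055 ]
disc [[ 0.47874444 -0.28146906  0.06      ]]
[ 0.379 -0.268  0.088] len 0.0488 yaw 166.8
1 [(0, True, True, True), (15, True, True, True), (25, True, True, True), (35, True, True, True)] [-1.14  0.26  2.26  1.17  0.51 -0.36]
-1 [(0, True, True, True), (15, True, True, True), (25, False, True, True), (35, True, False, True)] [-1.14  0.26  2.26  1.17  0.51  2.79]
[ 0.466 -0.394  0.088] len 0.0462 yaw -76.5
1 [(0, True, True, True), (15, True, True, True), (25, True, True, True), (35, True, True, True)] [-0.98  0.97  0.95  0.21  1.8  -1.23]
-1 [(0, True, True, True), (15, True, True, True), (25, True, True, True), (35, True, True, True)] [-0.98  0.97  0.95  0.21  1.8   1.92]
[ 0.499 -0.173  0.088] len 0.048 yaw -29.
[... 1996 characters left out ...]
4.21 0.62 1.02] False
(-0.045, 0.05) 0 -1 [ 0.6   0.64  1.99  4.21  0.62 -2.12] False
(-0.045, 0.05) 20 1 [0.44 0.59 2.12 3.42 0.54 1.43] True
(-0.045, 0.05) 20 -1 [ 0.44  0.59  2.12  3.42  0.54 -1.71] True
(-0.045, 0.05) 40 1 [0.26 0.58 2.16 2.61 0.59 1.82] True
(-0.045, 0.05) 40 -1 [ 0.26  0.58  2.16  2.61  0.59 -1.33] True
(-0.045, -0.05) 0 1 [0.37 0.56 2.21 3.78 0.64 1.3 ] True
(-0.045, -0.05) 0 -1 [ 0.37  0.56  2.21  3.78  0.64 -1.84] True
(-0.045, -0.05) 20 1 [0.17 0.54 2.3  3.01 0.66 1.62] True
(-0.045, -0.05) 20 -1 [ 0.17  0.54  2.3   3.01  0.66 -1.52] True
(-0.045, -0.05) 40 1 [-0.03  0.54  2.3   2.31  0.73  1.84] True
(-0.045, -0.05) 40 -1 [-0.03  0.54  2.3   2.31  0.73 -1.3 ] True
```

The measurements agree with the stated sizes: tray sides 236 x 279 mm (240 x 280 given), button top at 60 mm, bin rim at the right spot. Next I'll check the jar and cap heights from the two views, then pick jar5.

```bash
cat >> h.py <<'E'
ty=-.095;C=np.array([.516,.260,0]);X=np.array([np.cos(ty),np.sin(ty),0]);Y=np.array([-np.sin(ty),np.cos(ty),0])
DISC=np.array([.4787,-.2815]);T=np.deg2rad(35)
def located(s):
    out=[]
    for b,cp,k in jars(s):
        z=.033 if b[0]<240 else .088
        B=onplane(s,b,z)[0];Q=onplane(s,cp,z)[0];h=Q-B;L=np.linalg.norm(h)
        if B[0]>.78 or not .038<L<.065: continue
        h/=L; out.append(((B+Q-.048*h)/2,h,B,L,b))
    return out
def pick(B,h,s):
    M=toolrot(h,T,s);q=quat(M);g=B+.011*h-.004*M[:,2]
    ctrl.grip(1.0)
    ctrl.move_ptp(g-.10*M[:,2],q)
    hit=ctrl.servo_line(g,v=.12,threshold=12)
    ctrl.grip(0.0)
    o=ctrl.read_opening(); print("pick hit",hit,"tcp err",(ctrl.read_tcp_pos()-g).round(4),"opening",round(o,3),"force",ctrl.read_grip_force())
    p=np.array(ctrl.read_tcp_pos());p[2]=.26
    ctrl.servo_line(p,v=.2); print("lifted opening",round(ctrl.read_opening(),3),"t",ctrl.read_time())
def place(u,dy,s):
    M=toolrot(R.from_rotvec(UP*np.radians(dy)).apply(X),T,s,True);q=quat(M)
    g=C+u[0]*X+u[1]*Y+[0,0,.051]-.004*M[:,2]
    ctrl.move_ptp(g+[0,0,.11],q)
    o=ctrl.read_opening();print("above opening",round(o,3))
    if not .45<o<.9: raise SystemExit("lost it")
    ctrl.servo_line(g+[0,0,.012],v=.15)
    hit=ctrl.servo_line(g-[0,0,.006],v=.03,threshold=4)
    print("contact",hit,"dz",(ctrl.read_tcp_pos()-g).round(4))
    ctrl.grip(min(1.,o+.13)); ctrl.pause(.2)
    back=M[:,2]*np.array([1,1,0]);back/=np.linalg.norm(back)
    ctrl.servo_line(np.array(ctrl.read_tcp_pos())-.06*M[:,2],v=.2)
    ctrl.servo_line(np.array(ctrl.read_tcp_pos())+[0,0,.12]-.03*back,v=.3); print("placed t",ctrl.read_time())
E
python3 - <<'E'
from h import *
t=dict(np.load("pics/top0.npz"));sc=dict(np.load("pics/scene0.npz"))
im=sc["pixels"].astype(int)
w=(im[:,:,0]-im[:,:,2]>9)&(im[:,:,0]-im[:,:,2]<48)&(im[:,:,0]>75)
bl=[cv2.minAreaRect(c) for c in blobs(w,200,1600)]
J=located(t)
for B,h,B0,L,b in J:
    p=project(sc,B)[0];r=min(bl,key=lambda r:np.hypot(*(np.array(r[0])-p)))
    print(B.round(4),h.round(2),"L",L.round(3),"scene dpx",(np.array(r[0])-p).round(1),np.round(r[1]),"two-view",meet(t,b,sc,r[0]))
k=[cv2.minAreaRect(c) for c in blobs(im.max(2)<75,100,600)]
k=min(k,key=lambda r:np.hypot(r[0][0]-240,r[0][1]-273));print("cap",meet(t,(384,265),sc,k[0]),k)
q0=ctrl.read_qpos()
for u in[(.065,.084),(.065,0),(.065,-.084),(-.045,.05),(-.045,-.05)]:
    for dy in(5,10,15):
        M=toolrot(R.from_rotvec(UP*np.radians(dy)).apply(X),T,1,True);g=C+u[0]*X+u[1]*Y+[0,0,.051]
        print(u,dy,[ctrl.solve_ik(g+[0,0,z],quat(M)) is not None for z in(0,.06,.11)],end=" ")
E
```

```text
[ 0.3785 -0.2677  0.088 ] [-0.97  0.23  0.  ] L 0.049 scene dpx [62.4 -5.3] [33. 34.] two-view (array([ 0.43678731, -0.22070712,  0.10189234]), np.float64(0.14721685936292778))
[ 0.4654 -0.3928  0.088 ] [ 0.23 -0.97  0.  ] L 0.046 scene dpx [65.6  2.4] [38. 42.] two-view (array([ 0.52109945, -0.35058094,  0.08145541]), np.float64(0.14107854707580972))
[ 0.4995 -0.1729  0.088 ] [ 0.87 -0.49  0.  ] L 0.048 scene dpx [-2.4 -3.4] [33. 34.] two-view (array([ 0.49661074, -0.17412756,  0.09738773]), np.float64(0.004735290722226832))
[0.5341 0.2852 0.033 ] [-0.35 -0.94  0.  ] L 0.058 scene dpx [59.3 36.4] [21. 14.] two-view (array([ 0.62133643,  0.38725198, -0.13028595]), np.float64(0.14355468098073876))
[ 0.5896 -0.3242  0.088 ] [0.23 0.97 0.  ] L 0.052 scene dpx [ 0.5 -1.5] [38. 42.] two-view (array([ 0.58948869, -0.3244896 ,  0.09199241]), np.float64(0.003116240368638858))
cap (array([ 0.4753954 , -0.28291232,  0.06739694]), np.float64(0.0034639141197489337)) ((239.5, 274.5), (15.0, 19.0), 90.0)
(0.065, 0.084) 5 [True, False, False] (0.065, 0.084) 10 [True, True, False] (0.065, 0.084) 15 [True, True, True] (0.065, 0) 5 [True, True, True] (0.065, 0) 10 [True, True, True] (0.065, 0) 15 [True, True, True] (0.065, -0.084) 5 [True, True, True] (0.065, -0.084) 10 [True, True, True] (0.065, -0.084) 15 [True, True, True] (-0.045, 0.05) 5 [True, True, False] (-0.045, 0.05) 10 [True, True, True] (-0.045, 0.05) 15 [True, True, True] (-0.045, -0.05) 5 [True, True, True] (-0.045, -0.05) 10 [True, True, True] (-0.045, -0.05) 15 [True, True, True]
```

```bash
python3 - <<'E'
from h import *
t=dict(np.load("pics/top0.npz"));sc=dict(np.load("pics/scene0.npz"))
im=sc["pixels"].astype(int)
w=(im[:,:,0]-im[:,:,2]<45)&(im[:,:,0]>95)
J=[j for j in located(t) if j[4][0]<240][0]
for c in blobs(w,80,1600):
    r=cv2.minAreaRect(c)
    if np.hypot(r[0][0]-381,r[0][1]-204)<20: print(r,meet(t,j[4] if 0 else J[4],sc,r[0]))
t0=ctrl.read_time()
pick(J[0],J[1],1)
s=ctrl.snapshot("wrist");cv2.imwrite("pics/w1.png",s["pixels"][:,:,::-1])
place((.065,.084),15,1)
s=ctrl.snapshot("scene");cv2.imwrite("pics/s1.png",s["pixels"][120:360,120:440,::-1])
print(ctrl.read_time()-t0)
E
```

```text
pick hit False tcp err [ 0.0004 -0.0003  0.0006] opening 0.65 force 60.574729442596436
lifted opening 0.65 t 4.4833
above opening 0.654
contact True dz [ 0.0003  0.0002 -0.0009]Traceback (most recent call last):
  File "<stdin>", line 12, in <module>
  File "h.py", line 74, in place
    ctrl.servo_line(np.array(ctrl.read_tcp_pos())+[0,0,.12]-.03*back,v=.3); print("placed t",ctrl.read_time())
    ~~~~~~~~~~~~~~~^^^^^^^^^^^^^^^^^^^^^^^^^^^^^^^^^^^^^^^^^^^^^^^^^^^^^^^
workcell.MotionError: the arm cannot follow that straight line within its joint ranges
```

```bash
python3 - <<'E'
s=open('h.py').read()
a=s.index("    ctrl.servo_line(np.array(ctrl.read_tcp_pos())+[0,0,.12]")
s=s[:a]+'''    p=np.array(ctrl.read_tcp_pos())
    for dz in(.12,.08,.04,0):
        try: ctrl.servo_line(p+[0,0,dz],v=.3);break
        except ctrl.MotionError: pass
    ctrl.move_ptp([.36,.06,.33],quat(toolrot([1,0,0],0,1))); print("placed, risen",dz,"t",ctrl.read_time())
'''
open('h.py','w').write(s)
E
python3 - <<'E'
from h import *
print(ctrl.read_tcp_pos(),ctrl.read_time())
p=np.array(ctrl.read_tcp_pos())
for dz in(.12,.08,.05,.03):
    try: ctrl.servo_line(p+[0,0,dz],v=.3);break
    except ctrl.MotionError: print("no",dz)
ctrl.move_ptp([.36,.06,.33],quat(toolrot([1,0,0],0,1)))
a=ctrl.snapshot("scene")["pixels"];b=ctrl.snapshot("top");np.savez("pics/top1.npz",**b)
print(ctrl.read_time(),[(j[0].round(3),j[1].round(2),j[3].round(3)) for j in located(b)])
cv2.imwrite("pics/s1.png",np.clip(1.5*np.hstack([a[120:340,140:470],b["pixels"][180:400,100:470]])[:,:,::-1],0,255).astype(np.uint8))
E
```

```text
[0.53701472 0.32884664 0.08608251] 9.8583
no 0.12
14.125 [(array([ 0.378, -0.268,  0.088]), array([-0.97,  0.23,  0.  ]), np.float64(0.049)), (array([ 0.465, -0.393,  0.088]), array([ 0.23, -0.97,  0.  ]), np.float64(0.046)), (array([ 0.5  , -0.173,  0.088]), array([ 0.87, -0.49,  0.  ]), np.float64(0.047)), (array([ 0.589, -0.324,  0.088]), array([0.25, 0.97, 0.  ]), np.float64(0.052))]
```

View pics/s1.png

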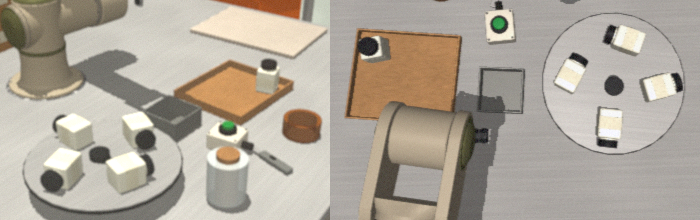

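Jar5 now stands upright in the far-left tray corner (cap at about (369,46) in the right half of the picture), and the disc is undisturbed. Next I'll do the disc jars with a fresh look before each pick and a check after each placing.

```bash
cat >> h.py <<'E'
SLOTS=[((.065,.084),15),((.065,0),10),((.065,-.084),10),((-.045,.05),15),((-.045,-.05),10)]
def settle(n=8):
    old=None
    for i in range(n):
        s=ctrl.snapshot("top");J=[j for j in located(s) if j[0][1]<.05]
        if old is not None and len(J)==len(old) and all(np.linalg.norm(a[0]-b[0])<.003 for a,b in zip(J,old)): break
        old=J;ctrl.pause(.6)
    return s,J
def feasible(B,h):
    for s in(1,-1):
        M=toolrot(h,T,s);q=quat(M);g=B+.011*h-.004*M[:,2]
        if all(ctrl.solve_ik(p,q) is not None for p in(g,g-.1*M[:,2],[*g[:2],.26])): return s
def standing(s):
    """errors (m) of the cap tops seen in the tray against the slots"""
    caps=[onplane(s,cv2.minAreaRect(c)[0],.092)[0] for c in blobs(s["pixels"].max(2)<62,120,700)]
    return [round(min(np.hypot(*(p-(C+u[0]*X+u[1]*Y))[:2]) for p in caps),4) for u,_ in SLOTS]
E
cat > go.py <<'E'
from h import *
import sys
for i in map(int,sys.argv[1:]):
    s,J=settle(); print("slot",i,[(j[0].round(3),j[1].round(2)) for j in J])
    c=[(j,feasible(j[0],j[1])) for j in J]; c=[x for x in c if x[1]]
    if not c: raise SystemExit("none feasible")
    j,sg=max(c,key=lambda x:x[0][0][1])
    pick(j[0],j[1],sg); place(*SLOTS[i],sg)
    print("standing",standing(ctrl.snapshot("top")))
    cv2.imwrite(f"pics/t_slot{i}.png",np.clip(1.5*np.hstack([ctrl.snapshot("scene")["pixels"][120:340,140:470],ctrl.snapshot("top")["pixels"][180:400,100:470]])[:,:,::-1],0,255).astype(np.uint8))
E
python3 go.py 1
```

```text
slot 1 [(array([ 0.378, -0.268,  0.088]), array([-0.97,  0.23,  0.  ])), (array([ 0.465, -0.393,  0.088]), array([ 0.23, -0.97,  0.  ])), (array([ 0.5  , -0.173,  0.088]), array([ 0.87, -0.5 ,  0.  ])), (array([ 0.589, -0.324,  0.088]), array([0.24, 0.97, 0.  ]))]
pick hit False tcp err [ 0.0002 -0.0002  0.0005] opening 0.645 force 63.77156853675842
lifted opening 0.654 t 18.8917
above opening 0.645
contact True dz [0.0006 0.0002 0.0029]
placed, risen 0.08 t 28.325
standing [np.float64(0.0012), np.float64(0.0006), np.float64(0.0835), np.float64(0.1139), np.float64(0.1208)]
```

View pics/t_slot1.png

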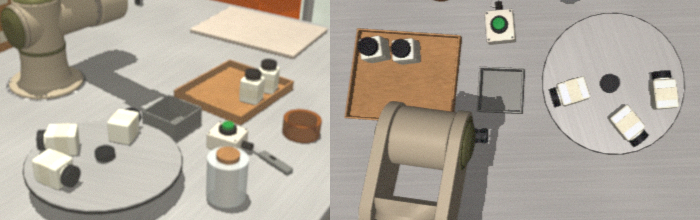

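Two jars now stand in the tray, with cap errors of about 1 mm. The disc turned as expected. Continuing with the rest.

```bash
python3 go.py 2 3 4
```

```text
slot 2 [(array([ 0.38 , -0.311,  0.088]), array([-0.85, -0.52,  0.  ])), (array([ 0.449, -0.408,  0.088]), array([0.98, 0.22, 0.  ])), (array([ 0.461, -0.179,  0.088]), array([-0.31,  0.95,  0.  ]))]
pick hit False tcp err [0.0003 0.0001 0.0008] opening 0.651 force 62.85624861717224
lifted opening 0.648 t 33.4
above opening 0.654
contact True dz [0.0002 0.0001 0.0003]
placed, risen 0.12 t 42.1083
standing [np.float64(0.0013), np.float64(0.0006), np.float64(0.0021), np.float64(0.1151), np.float64(0.1137)]
slot 3 [(array([ 0.38 , -0.311,  0.088]), array([-0.85, -0.52,  0.  ])), (array([ 0.449, -0.408,  0.088]), array([0.98, 0.22, 0.  ]))]
pick hit False tcp err [-0.0002 -0.0003  0.001 ] opening 0.665 force 60.84378001280129
lifted opening 0.659 t 47.2583
above opening 0.663
contact True dz [0.0005 0.0003 0.0062]
placed, risen 0.08 t 56.325
standing [np.float64(0.0012), np.float64(0.0006), np.float64(0.0021), np.float64(0.0048), np.float64(0.0952)]
slot 4 [(array([ 0.45 , -0.408,  0.088]), array([0.98, 0.21, 0.  ]))]
pick hit False tcp err [0.0005 0.0002 0.0012] opening 0.66 force 62.34113643178716
lifted opening 0.66 t 61.6917
above opening 0.655
contact True dz [0.0003 0.0001 0.0003]
placed, risen 0.12 t 72.1167
standing [np.float64(0.0012), np.float64(0.0006), np.float64(0.0021), np.float64(0.0048), np.float64(0.0008)]
```

View pics/t_slot4.png

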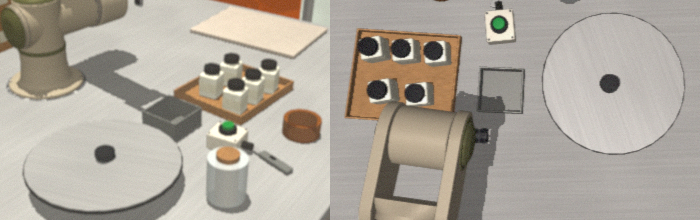

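```bash
cat > cap.py <<'E'
from h import *
def cap():
    s=ctrl.snapshot("top")
    c=[(cv2.minAreaRect(k),onplane(s,cv2.minAreaRect(k)[0],.075)[0]) for k in blobs(s["pixels"].max(2)<75,150,450)]
    return [p for r,p in c if np.hypot(*(p[:2]-DISC))<.17 and max(r[1])<26]
c=cap();print("caps",c);assert len(c)==1
p=c[0];M=toolrot([1,0,0],0,1);q=quat(M)
ctrl.grip(.85)
ctrl.move_ptp([*p[:2],.16],q)
hit=ctrl.servo_line([*p[:2],.0875],v=.06,threshold=3)
print("hit",hit,ctrl.read_tcp_pos())
ctrl.grip(0.0);print("opening",ctrl.read_opening(),ctrl.read_grip_force())
ctrl.servo_line([*p[:2],.20],v=.2);print("opening",ctrl.read_opening())
s=ctrl.snapshot("wrist");cv2.imwrite("pics/wcap.png",s["pixels"][:,:,::-1])
E
python3 cap.py
```

```text
caps [array([ 0.47874265, -0.27210071,  0.075     ])]
hit False [ 0.47891357 -0.27223042  0.08789068]
opening 0.5330336098737732 61.32966756820679
opening 0.5336265901635897
```

View pics/wcap.png

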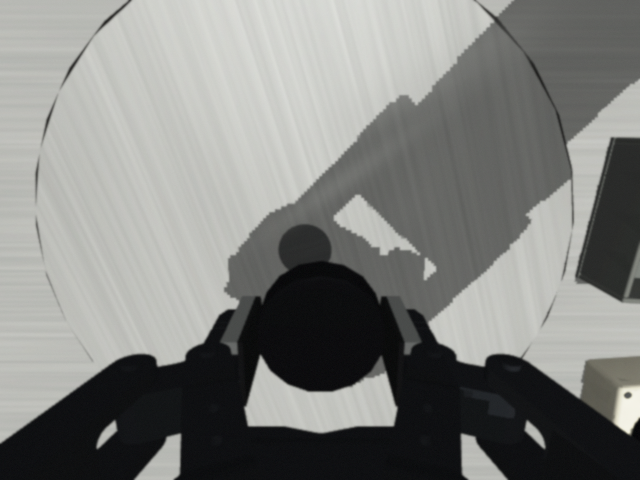

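The wrist view shows the cap held between the pads at (320,325). The dark spot on the plate at (305,248) is only about 35 mm across, so it looks like a flat hub marking and not a 48 mm cap. I'll drop the cap in the bin and check that spot from both views.

```bash
python3 - <<'E'
from h import *
b=np.array([.4694,.0024]);q=quat(toolrot([1,0,0],0,1))
ctrl.move_ptp([*b,.18],q);print("opening",ctrl.read_opening())
ctrl.servo_line([*b,.06],v=.15,threshold=6)
ctrl.grip(.66);ctrl.pause(.3)
ctrl.servo_line([*b,.2],v=.25)
ctrl.move_ptp([.36,.22,.33],q)
t=ctrl.snapshot("top");sc=ctrl.snapshot("scene")
print(standing(t),ctrl.read_time(),"disc jars",len([j for j in located(t) if j[0][1]<.05]))
for n,s,c in(("top",t,(384,263)),("scene",sc,(240,275))):
    x=s["pixels"][c[1]-15:c[1]+16,c[0]-15:c[0]+16].max(2);print(n,x.min(),np.median(x))
for c in blobs(t["pixels"].max(2)<75,60,900):
    r=cv2.minAreaRect(c);p=onplane(t,r[0],.06)[0]
    if np.hypot(*(p[:2]-b))<.06 or np.hypot(*(p[:2]-DISC))<.18:print(np.round(r[0]),np.round(r[1]),p.round(3))
a=cv2.resize(sc["pixels"][180:340,140:340],None,fx=1.9,fy=1.9);d=cv2.resize(t["pixels"][180:340,240:465],None,fx=1.9,fy=1.9)
cv2.imwrite("pics/c1.png",np.clip(1.5*np.hstack([a,d])[:,:,::-1],0,255).astype(np.uint8))
E
```

```text
opening 0.5354244498909361
[np.float64(0.0013), np.float64(0.0006), np.float64(0.0021), np.float64(0.0048), np.float64(0.0016)] 80.9583 disc jars 0
top 64 131.0
scene 71 134.0
[272. 271.] [18. 17.] [ 0.467 -0.002  0.06 ]
[382. 262.] [11. 11.] [ 0.484 -0.282  0.06 ]
[251. 267.] [13. 44.] [0.479 0.053 0.06 ]
```

View pics/c1.png

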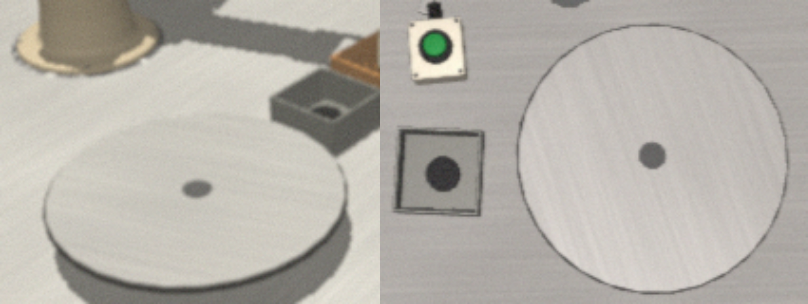

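The cap (443,173) lies in the bin, and the disc is bare apart from its flat grey hub mark. All five jars are standing within 5 mm of their slots. Now I'll press the button.

```bash
python3 - <<'E'
from h import *
q=quat(toolrot([1,0,0],0,1));b=[.645,.009]
ctrl.grip(0.0)
ctrl.move_ptp([*b,.16],q)
print(ctrl.servo_line([*b,.098],v=.1,threshold=8),ctrl.read_tcp_pos())
hit=ctrl.servo_line([*b,.068],v=.02,threshold=15)
print(hit,ctrl.read_tcp_pos(),ctrl.read_wrist_force());ctrl.pause(.3)
ctrl.servo_line([*b,.18],v=.2)
ctrl.move_ptp([.36,.1,.33],q);ctrl.pause(.5)
t=ctrl.snapshot("top");a=ctrl.snapshot("scene")["pixels"]
print(standing(t),ctrl.read_time())
cv2.imwrite("pics/fin.png",np.clip(1.5*np.hstack([a[120:340,140:470],t["pixels"][130:350,100:470]])[:,:,::-1],0,255).astype(np.uint8))
E
```

```text
False [0.64535069 0.00903546 0.09873115]
True [0.64515408 0.00897556 0.08609908] [-1.58053489 -0.30858018  6.49743982]
[np.float64(0.0013), np.float64(0.0006), np.float64(0.0021), np.float64(0.0048), np.float64(0.0008)] 87.3417
```

View pics/fin.png

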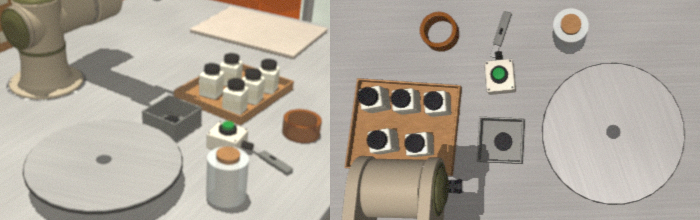

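All is in place, but the press stopped on a force spike, so I can't tell how far the button travelled. I'll press again in small steps and log force against height.

```bash
python3 - <<'E'
from h import *
q=quat(toolrot([1,0,0],0,1));b=[.645,.009]
ctrl.move_ptp([*b,.16],q);ctrl.servo_line([*b,.098],v=.15);ctrl.pause(.3)
f0=ctrl.read_wrist_force()[2];z=.098
while z>.07:
    z-=.001;ctrl.servo_line([*b,z],v=.02);ctrl.pause(.1)
    f=ctrl.read_wrist_force()[2]-f0;print(round(z,3),round(ctrl.read_tcp_pos()[2],4),round(f,2))
    if f>18:break
ctrl.pause(.2)
ctrl.servo_line([*b,.18],v=.2);ctrl.move_ptp([.36,.1,.33],q);print(ctrl.read_time())
E
```

```text
0.097 0.097 0.77
0.096 0.096 -0.94
0.095 0.095 -0.13
0.094 0.094 0.61
0.093 0.093 -0.31
0.092 0.0921 0.91
0.091 0.0911 2.0
0.09 0.0901 2.99
0.089 0.0891 3.55
0.088 0.0881 3.72
0.087 0.0871 4.21
0.086 0.0861 4.34
0.085 0.086 11.89
0.084 0.0859 17.45
0.083 0.0858 23.21
96.8583
```

Contact came at 0.092 m and the hard stop at 0.086 m, so the full 6 mm travel was reached. One last check of the tray, then I'll hand in.

```bash
python3 - <<'E'
from h import *
ctrl.pause(.5);t=ctrl.snapshot("top");e=standing(t);print(e,len([j for j in located(t) if j[0][1]<.05]))
if max(e)<.008: print(ctrl.sign_off())
E
```

```text
[np.float64(0.0013), np.float64(0.0006), np.float64(0.0021), np.float64(0.0048), np.float64(0.0008)] 0
the job is handed in; nothing more can be done
None
```

The job is handed in: all five jars stand upright in the tray, the one loose cap that was present is in the scrap bin, and the restart button was pressed through its full 6 mm. The film roll, tape roll and box knife were not touched. The hand-in returned no verdict.

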